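# Prop open the amplifier's service cover

### The job

Lift the amplifier's hinged steel cover by its bar handle and swing the cover's prop rod down so that its foot drops fully into the hole in the slotted plate on the deck, leaving the cover held open by the rod. Where along the rail the plate is clamped is not known, so feel for the hole gently: never press hard on the rail or let the cover slam, and leave the loose things around undisturbed.

Things in the scene. Friction and masses are not known exactly. Their poses are not given: they have to be found in the camera images.
- chassis: Metal amplifier chassis fixed on the bench, 370 (x) x 400 (y) x 50 mm; origin at the centre of its underside, x axis to the rear (away from the robot), y left, z up; deck at z = 50 mm. Two transformer cans, tops at z = 137 mm, stand on it at x = 15 to 125, |y| = 133 to 197 mm.
- cover_hinge (a point): Point on the cover's hinge line, at x = 150, y = 0, z = 85 mm of the chassis; the line runs along the chassis y. The cover is a 4 mm steel plate, 170 mm from hinge to front edge, 242 mm wide, centred on y = 0, its mid-plane through the hinge line; closed it lies level on a raised collar. Axes turn with the cover.
- cover (a joint): Cover hinge angle in rad: 0 closed, grows as the front edge lifts (limit 1.3). The hinge is stiff: the 0.20 kg cover stays where it is left; it takes about 6 N at the handle to raise and 2 N to lower it.
- cover_handle (a point): Middle of the cover's bar handle: a round bar 11 mm thick, 80 mm long along the hinge direction (y), standing 35 mm above the cover on two 8 mm posts; 145 mm from the hinge line towards the robot along the cover and 37 mm above its mid-plane, at y = -50 mm of the chassis. Its axes turn with the cover.
- prop (a joint): Prop rod pivot angle relative to the cover in rad: 0 = the rod continues the cover's plane forward beyond its front edge, positive = swung down (slope of the rod below level = prop minus cover), limits -0.4 and 2.2. The pivot is stiff (0.06 N m): the rod stays where it is left.
- prop_pivot (a point): Pivot of the prop rod: at the front edge of the cover, 178 mm from the hinge line in the cover's mid-plane, at y = +60 mm of the chassis; the rod swings in the vertical plane (chassis x-z) through it. Axes turn with the rod: -x points along the rod to its foot, y is the pivot axis.
- prop_ball (a point): Centre of the round black ball grip, 22 mm across, on the 8 mm steel prop rod, 135 mm from the pivot along the rod. Can be pinched from either side (along y), the rod turns in a light pinch (20 N) but is turned along, and drags the cover, in a firm one. Axes turn with the rod as at the pivot.
- prop_tip (a point): Centre of the 8 mm round end of the rod's foot, at x = -190.3, z = -13.2 mm from the pivot in the rod's axes: the rod runs straight for 178 mm, then bends down 0.82 rad into an 18 mm foot, upright when the rod slopes 0.75 rad below level. Resting on the plate it is 16 mm above the rail's origin, fully in the hole about 6 mm, with the cover then at 0.55 to 0.75 rad.
- rail: Fixed rail on the deck under the rod, 120 (x) x 36 mm; origin at the centre of its underside, at x = -120, y = 60, z = 50 mm of the chassis, same axes. In it is clamped a 94 mm long plate, top 12 mm above the origin, with one hole 12 (x) x 16 (y) mm through its middle to a floor 2 mm above the origin. The plate sits up to 15 mm fore or aft of the rail's middle: not measured, to be felt or seen.
- valve: Bystander: spare glass valve, 21 mm across, 46 mm tall, standing on the chassis deck; origin at the middle of its underside.
- capacitor: Bystander: loose capacitor can, 25 mm across, 35 mm tall, standing on the deck; origin at the middle of its underside.
- knob_cap: Bystander: loose black knob, 32 mm across, 18 mm tall, on the deck; origin at the middle of its underside.
- driver: Bystander: screwdriver, 200 mm long, on the bench; origin at the middle of its underside.
- cup: Bystander: paper cup, 72 mm across, 85 mm tall, on the bench; origin at the middle of its underside.
- solder: Bystander: solder reel, 56 mm across, 40 mm tall, on the bench; origin at the middle of its underside.
- spanner: Bystander: spanner, 180 mm long, flat on the bench; origin at the middle of its underside.

How it is judged:
By the outcome, as a careful person would: the job done as asked, in the order asked, and still so for the second after the job is handed in, with the robot touching nothing.
It also fails if it takes over 72 s, if anything falls off the work surface, if the arm or the gripper's body presses on something with over 40 N, if the wrist force passes 120 N, or if a joint passes its speed limit or range.

### The arm

A 6-joint arm with a two-finger parallel gripper is mounted at the origin on the work surface. World frame = base frame: x ahead of the robot, y to its left, z up, the work surface at z = 0. Lengths are in mm, angles in rad, forces in N, time in s.
With the tool pointing down it reaches from about 350 to 875 mm from the base axis. Payload 4.2 kg.
Tool frame: the origin (TCP) lies on the mounting face of the last link; the fingertips stand 173 mm ahead of it and the grasp point (between the pads) lies grip_point_offset ahead of it (grip_point_offset is the distance from the TCP to the grasp point, in mm); z points along the fingers, y is the line along which they close (so a half turn about z gives the same grasp; the last joint's range is limited). The gripper opens to 85 mm and grips with 20 to 120 N. Pads are 22 mm wide; open, the fingers measure 114 mm over their backs; the gripper's body (76 mm by 85 mm) begins 54 mm behind the grasp point. The pads swing forward as they close: fully open they stand 13 mm farther back than shut.
Start: joints at [1.372, 0.385, 0.008, 0, -1.194, -0.259], TCP at [276.201, 560.636, 404.712] pointing down, gripper open.
Joint ranges: [-3.14, 3.14], [-1.21, 2.06], [-1.07, 1.41], [-3.16, 2.05], [-2.99, -0.16], [-3.1, 3.1]. Speed limits (rad/s): [2.79, 2.79, 3.14, 3.14, 3.14, 3.14].

### API

Orientations are given as a unit quaternion [x, y, z, w].
In Python, from bench import read_state, get_image, job_done, recognise, place_of, grip_point_offset gives the robot as it stands. The module is installed in compiled form; this text tells all that it offers.
- The arm moves only by the tool carry_out, never from a script. Its arguments are lists of equal length, an entry for each row: "slide": the shift along the tool's x, y, z in m, a list of three; "roll": the turn about the tool's z in degrees; "claw": the finger opening in m, from 0 to 0.0854. A call has 1 to 8 rows; each row is the pose to reach, as a shift and turn from the pose commanded when the call began, along the tool's axes at that moment; what a row does not reach only later rows make up. A row lasts 1/8 s, in which the tool goes at most 62.5 mm and 10.7 degrees, less where a joint would pass 70% of its speed; a pose out of reach is approached as far as the arm can. A call with a gripper value outside its range is refused whole. The fingers move at their own pace and stop on an object; the grip force is fixed at half the most. Time passes only in rows, so rows that repeat a pose let the fingers close. It gives the time, the measured TCP pose, the force, the opening and the grip force at its end, in the units of the state.
- read_state(): the state, without advancing time (a new reading comes with each control period).
- get_image(name): name is "scene" or "top" or "wrist"; returns a dict with "img" (480x640x3 uint8, red, green, blue), "z_map" (480x640 float32, mm along the optical axis (not along the pixel's ray), 0 where there is no reading), "mtx" (3x3 intrinsics, pixels), "world_from_camera" (4x4, takes a point from camera to world coordinates); the wrist camera has in their place "T_tool_cam" (4x4, takes a point from camera to tool coordinates, whose origin is the TCP and whose axes are the flange's). Camera axes: x right, y up, looking along -z (the intrinsics and any distortion apply to the point x, -y, -z); pixel columns grow to the right and rows downward; lengths in mm; the calibration is good to about 2 mm. A picture is of the moment at which its call begins: read the wrist's pose just before it.
- job_done(): hands the job in; it is judged then, once.
Trained networks look in a picture, given as the dict that the camera call returned (one of the last four; its "shot" number tells which), for a name from the list of things; names that differ only in an ending like _2 or _b are one class to them, and where a whole thing is asked for, a point or a joint stands for the part that bears it (a point fixed in the world has none). Each returns a list of dicts, best first, with "conf" (0 to 1); they miss things now and then, are a little off and sometimes report something else, mostly with a low value. They report only what shows in the picture. A call takes as long as a camera call.
- recognise(picture, thing): "at" ([column, row] in pixels, amid what is visible of it).
- place_of(picture, thing): "at" ([column, row] in pixels: a listed point, or the origin of a listed thing).
The state is a dict: "clock": time; "joints": joint angles; "joint_vel": joint speeds; "joint_efforts": joint torques, N m; "position": TCP position; "ee_rot": TCP orientation; "contact_force": force on the tool from outside, world axes, zero at the start; "wrist_torque": the same for the moment, N m; "gripper_width": finger opening in mm; "grasp_force": force on a finger pad.
Only numpy, scipy, OpenCV 4.12 (cv2) and the standard library are available. Lean on these libraries where they do the work, as an engineer would, in place of code of your own. Each camera call takes 0.05 s, during which the arm holds its last target. There are 200 camera calls.

## Working session

There is one attempt and no reset: what is moved stays moved. The work goes in short steps, Python scripts to look and compute and a tool call to move; the robot and the scene stay as the last step left them, time stands still between calls to the robot, and variables do not carry over. Pictures are saved under pics/ and viewed, at most 10 in all, crops included, and the job is handed in when it is done.

Besides the shell and the picture viewer there is one more tool, called after "Request:" as a command line: name --pt "numbers of a row" for each row, then --argument value for the rest. carry_out: Moves the arm, as the interface text tells. Its arguments: {"type":"object","properties":{"slide":{"type":"array"},"roll":{"type":"array"},"claw":{"type":"array"}},"required":["slide","roll","claw"]}

```bash
mkdir -p pics; cat > h.py <<'E'
import numpy as np, cv2
from bench import *
from scipy.spatial.transform import Rotation as R
def pose():
    s=read_state(); T=np.eye(4); T[:3,:3]=R.from_quat(s["ee_rot"]).as_matrix(); T[:3,3]=s["position"]; return T,s
def cam(name):
    T,s=pose(); p=get_image(name)
    W=p["world_from_camera"] if name!="wrist" else T@p["T_tool_cam"]
    return p,np.array(W)
def ray(p,W,at):
    K=np.array(p["mtx"]); x=(at[0]-K[0,2])/K[0,0]; y=(at[1]-K[1,2])/K[1,1]
    return W[:3,3],W[:3,:3]@np.array([x,-y,-1.0])
def pt(p,W,at,r=1):
    c,rw=int(round(at[0])),int(round(at[1])); z=p["z_map"][max(rw-r,0):rw+r+1,max(c-r,0):c+r+1]; z=z[z>0]
    o,d=ray(p,W,at); return o+d*(np.median(z) if len(z) else np.nan)
def atz(p,W,at,z):
    o,d=ray(p,W,at); return o+d*(z-o[2])/d[2]
def save(p,n): cv2.imwrite("pics/"+n,cv2.cvtColor(p["img"],cv2.COLOR_RGB2BGR))
E
python3 - <<'E'
from h import *
np.set_printoptions(precision=1,suppress=True)
print(grip_point_offset, read_state())
for n in ("scene","top"):
    p,W=cam(n); save(p,n+".png"); print(n,W[:3,3],p["mtx"][0])
    for t in ("chassis","cover_hinge","cover_handle","prop_pivot","prop_ball","prop_tip","rail","valve","capacitor","knob_cap"):
        for r in place_of(p,t)[:1]:
            print(t,round(r["conf"],2),np.array(r["at"]),pt(p,W,r["at"]))
E
```

```text
154.70000000000002 {'clock': 0.0, 'joints': array([ 1.4,  0.4,  0. , -0. , -1.2, -0.3]), 'joint_vel': array([-0.,  0., -0., -0.,  0.,  0.]), 'joint_efforts': array([ -0. , -39.2,  18.8,   4.2,  -0. ,   0. ]), 'position': array([276.1, 560.5, 403.6]), 'ee_rot': array([ 1. , -0.2, -0. ,  0. ]), 'contact_force': array([0. , 0.7, 1.2]), 'wrist_torque': array([-0. ,  0. ,  0.1]), 'grasp_force': 0.0, 'gripper_width': 85.51389069209513}
scene [1044.   648.2  744.6] [473.4   0.  316.4]
chassis 0.8 [320.2 288.6] [668.6 134.1  93.9]
cover_hinge 0.7 [256.9 291. ] [767.4  62.7  86.2]
cover_handle 0.58 [306.6 229.6] [558.3 -73.1  52.8]
prop_pivot 0.67 [350.2 269.4] [591.7 129.2  98.6]
prop_ball 0.94 [401.5 229.8] [464.2 133.5 143.1]
prop_tip 0.81 [420.1 226.3] [280.5  30.2   2.8]
rail 0.92 [384.8 268.2] [506.3 140.8  64.3]
valve 0.71 [353. 235.] [493.1  18.1  66.4]
capacitor 0.57 [399.9 310.1] [555.7 240.8  57. ]
knob_cap 0.45 [320.1 229.3] [542.7 -40.9  67.4]
top [ 478.5   18.1 1076.1] [433.2   0.  316.1]
chassis 0.96 [299.3 216.9] [605.6  68.9  94.3]
cover_hinge 0.87 [305.3 151.3] [761.1  60.   86.6]
cover_handle 0.89 [323.1 210.1] [617.3  15.1 130.9]
prop_pivot 0.9 [276.9 223.2] [589.2 119.1  99.4]
prop_ball 0.68 [265.8 278.9] [463.4 134.5 140.2]
prop_tip 0.85 [266.6 304.2] [409.1 131.5 134.4]
rail 0.7 [269.1 262.3] [499.6 130.8 122.4]
valve 0.42 [320.  273.2] [478.8  18.3  87.6]
capacitor 0.67 [232.1 237.6] [554.9 222.6  84.6]
```

```bash
ls pics
```

```text
scene.png
top.png
```

View pics/scene.png

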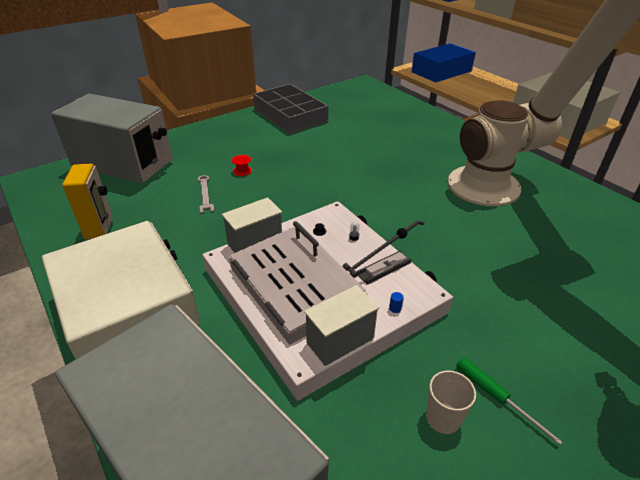

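View pics/top.png

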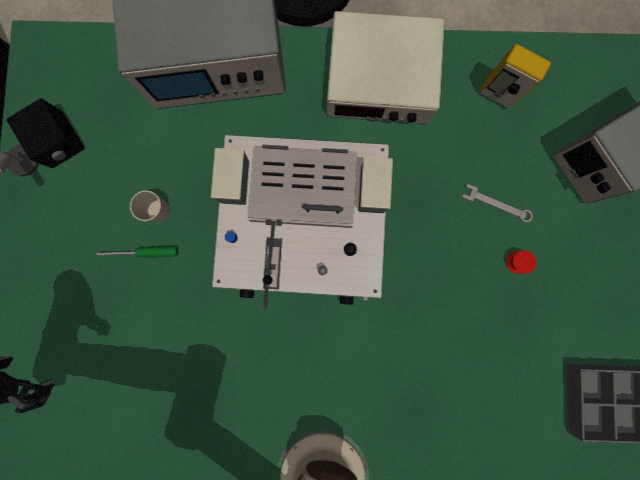

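The pictures show the chassis yawed slightly, deck corners near (229,136), (390,144), (382,297) and (213,292) in the top view. The handle is at (322,209), and the rod stands up to its ball at (267,280). The valve, knob and capacitor are clear of the rail.

```bash
python3 - <<'E'
from h import *
np.set_printoptions(precision=3,suppress=True)
from scipy.optimize import least_squares
T,s=pose(); print(T)
obs=[]
p,W=cam("top")
for a,c in (((229,136),(185,200,50)),((390,144),(185,-200,50)),((382,297),(-185,-200,50)),((213,292),(-185,200,50))): obs.append((p,W,a,c))
pv={"cover_hinge":(150,0,85),"cover_handle":(5,-50,122),"prop_pivot":(-28,60,85),"rail":(-120,60,50),"chassis":(0,0,0)}
q,V=cam("scene")
for P,M in ((p,W),(q,V)):
  for t,c in pv.items():
    for r in place_of(P,t)[:1]:
      if r["conf"]>.5: obs.append((P,M,r["at"],c))
def f(v):
    c,s=np.cos(v[2]),np.sin(v[2]); out=[]
    for P,M,a,k in obs:
        w=np.array([v[0]+c*k[0]-s*k[1],v[1]+s*k[0]+c*k[1],k[2]])
        out+=list((atz(P,M,a,k[2])-w)[:2])
    return np.array(out)
r=least_squares(f,[611,60,-.05],loss="soft_l1",f_scale=3); print(r.x); print(f(r.x).reshape(-1,2).round(1).tolist())
w,_=cam("wrist"); print(w["T_tool_cam"],w["mtx"])
E
```

```text
[[  0.897  -0.442   0.    276.21 ]
 [ -0.442  -0.897   0.    560.622]
 [ -0.     -0.     -1.    404.74 ]
 [  0.      0.      0.      1.   ]]
[614.011  64.852  -0.029]
[[0.1, -11.1], [1.6, -2.2], [4.0, 1.0], [-7.2, -1.1], [-2.7, 3.9], [6.8, 5.2], [2.9, 1.8], [7.5, 4.5], [1.8, 7.6], [-0.5, -1.3], [-3.9, -19.3], [-8.1, -11.8], [0.1, 2.2], [-6.3, -2.4]]
[[-0.     0.965  0.261 66.267]
 [ 1.     0.     0.001  0.508]
 [ 0.001  0.261 -0.965 30.679]
 [ 0.     0.     0.     1.   ]] [[359.425   0.    314.711]
 [  0.    359.425 237.61 ]
 [  0.      0.      1.   ]]
```

Request:
carry_out --pt "0.05 0.03 0" --pt "0.1 0.06 0" --pt "0.15 0.09 0" --pt "0.2 0.12 0" --pt "0.25 0.15 0" --pt "0.3 0.18 0" --pt "0.35 0.21 0" --pt "0.4 0.24 0" --roll '[8,16,25,33,41,50,58,65.5]' --claw '[0.085,0.085,0.085,0.085,0.085,0.085,0.085,0.085]'

```text
clock: 2.75
position: [529.7, 166.9, 405.1]
ee_rot: [-0.695, 0.719, -0.0, 0.0]
contact_force: [0.8, 0.3, -0.5]
gripper_width: 84.8
grasp_force: 0.0
```

```bash
cat > look.py <<'E'
from h import *
import sys
np.set_printoptions(precision=1,suppress=True)
p,W=cam("wrist"); save(p,sys.argv[1]); print(pose()[0])
Z={"cover_handle":122,"prop_pivot":85,"rail":50,"cover_hinge":85}
for t in sys.argv[2:]:
    for r in place_of(p,t)[:1]:
        print(t,round(r["conf"],2),np.array(r["at"]),pt(p,W,r["at"]),atz(p,W,r["at"],Z[t]) if t in Z else "")
E
python3 look.py w1.png cover_handle prop_pivot prop_ball prop_tip rail cover_hinge valve knob_cap
```

```text
[[ -0.   -1.    0.  532.1]
 [ -1.    0.   -0.  162.5]
 [  0.   -0.   -1.  404.8]
 [  0.    0.    0.    1. ]]
cover_handle 0.58 [152.4   3.8] [620.7  19.7 134.3] [625.5  15.6 122. ]
prop_pivot 0.3 [501.2 188.5] [406.2 135.4 137.2] [379.5 143.1  85. ]
prop_ball 0.56 [412.8 186.8] [465.3 131.8 140.7] 
prop_tip 0.87 [500.2 185.5] [407.5 133.2 138.2] 
rail 0.64 [347.3 175.6] [501.1 130.8  62.2] [500. 132.  50.]
valve 0.87 [364.3  29.9] [488.7  23.2  78. ]
```

View pics/w1.png

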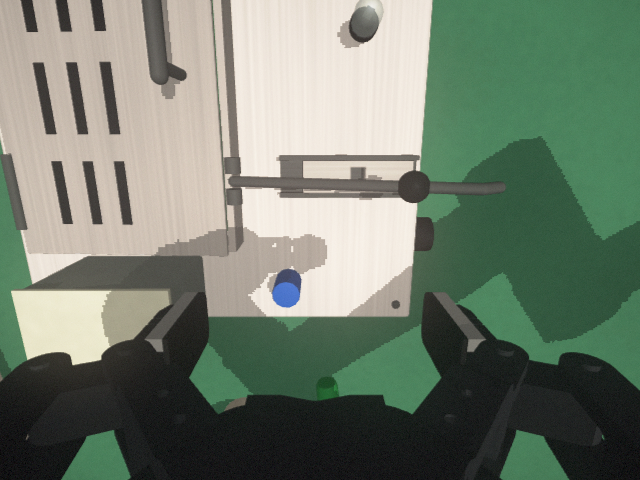

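Clear view: the rail spans columns 280–418 near row 176. The plate has its bare end at 280–302, so it is shifted towards the robot. The hole is at about (358,173), the ball at (413,187), the tip at (503,187) and the pivot at (233,182).

```bash
python3 - <<'E'
from h import *
np.set_printoptions(precision=1,suppress=True)
p,W=cam("wrist")
for n,a,z in (("rear rail",(279.5,176),62),("front rail",(418.5,176),62),("plate rear",(302.5,172),62),("hole rear",(350.5,172),62),("hole front",(365.5,172),62),("pivot",(234,182),87),("corner FL",(410,317),50),("ball",(413.5,187),132),("handle left end",(161,78),122),("handle top",(152,0),127),("cover front left",(243,250),87),("rail left rear",(280,197),62),("rail left front",(418,196),62),("rail right rear",(280,156),62),("rail right front",(418,157),62)):
    print(n,atz(p,W,a,z),pt(p,W,a,1))
s=cv2.resize(p["img"][145:205,270:430],(800,300),interpolation=cv2.INTER_NEAREST); cv2.imwrite("pics/c1.png",s[...,::-1])
E
```

```text
rear rail [558.1 132.1  62. ] [553.4 127.8 108.2]
front rail [438.6 135.4  62. ] [460.4 127.4 139.3]
plate rear [538.2 129.2  62. ] [538.2 129.3  61.7]
hole rear [497.  130.4  62. ] [496.1 131.3  51.8]
hole front [484.2 130.8  62. ] [484.1 130.8  61.7]
pivot [591.9 133.4  87. ] [595.4 135.   72. ]
corner FL [437.1 275.4  50. ] [423.1 302.4  -0.8]
ball [461.3 135.4 132. ] [463.8 134.2 141.2]
handle left end [625.5  61.4 122. ] [623.3  62.3 127.6]
handle top [622.8  18.6 127. ] [620.3  20.9 133.6]
cover front left [589.3 190.1  87. ] [597.4 201.3  50. ]
rail left rear [558.6 150.2  62. ] [559.8 152.   50.3]
rail left front [438.2 152.7  62. ] [459.6 140.7 137.7]
rail right rear [556.7 115.3  62. ] [556.9 115.4  60.2]
rail right front [439.8 119.4  62. ] [436.5 120.1  50. ]
```

View pics/c1.png

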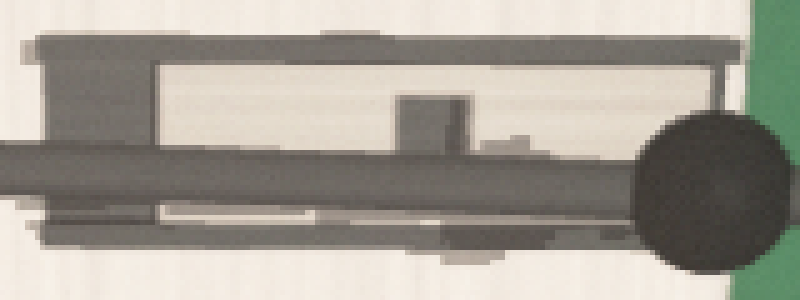

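Request:
carry_out --pt "0.047 -0.03 0.0" --pt "0.094 -0.06 0.02" --pt "0.14 -0.089 0.05" --pt "0.14 -0.089 0.075" --pt "0.14 -0.089 0.075" --roll '[1,2,2,2,2]' --claw '[0.085,0.085,0.085,0.085,0.085]'

```text
clock: 3.88
position: [613.2, 26.0, 327.4]
ee_rot: [-0.684, 0.73, 0.001, -0.002]
contact_force: [-0.5, -0.2, 0.6]
gripper_width: 84.9
grasp_force: 0.0
```

```bash
python3 look.py w2.png cover_handle prop_pivot
```

```text
[[ -0.1  -1.   -0.  613.7]
 [ -1.    0.1  -0.   26.6]
 [  0.    0.   -1.  329.4]
 [  0.    0.    0.    1. ]]
cover_handle 0.8 [295.1 265.9] [621.1  16.5 134.6] [622.1  20.9 122. ]
```

View pics/w2.png

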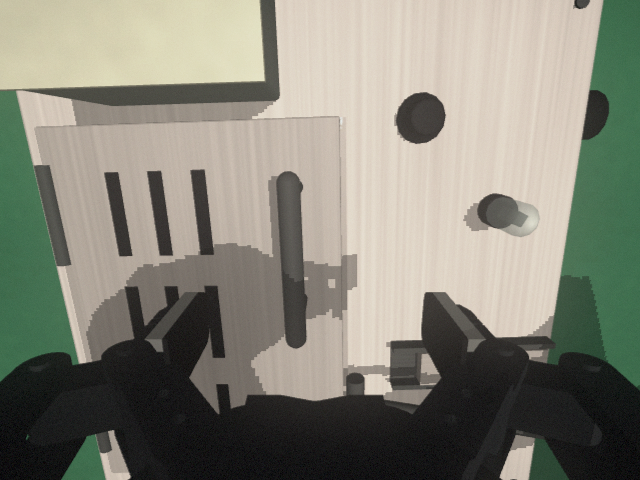

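The bar runs from (289,180) to (296,345), between the open fingers. The bar's centre is at about (621.5, 21).

Request:
carry_out --pt "0.003 -0.005 0.0" --pt "0.005 -0.008 0.015" --pt "0.005 -0.008 0.03" --pt "0.005 -0.008 0.04" --pt "0.005 -0.008 0.048" --pt "0.005 -0.008 0.048" --roll '[-1,-2,-2,-2,-2,-2]' --claw '[0.085,0.085,0.085,0.06,0.04,0.03]'

```text
clock: 4.78
position: [621.2, 20.4, 280.8]
ee_rot: [-0.696, 0.718, 0.0, -0.001]
contact_force: [-0.6, -0.1, -0.0]
gripper_width: 31.8
grasp_force: 0.0
```

```bash
python3 look.py w3.png cover_handle; python3 -c "
from bench import *;s=read_state();print(s['position'],s['contact_force'],s['gripper_width'],s['ee_rot'])"
```

```text
[[ -0.   -1.   -0.  621.4]
 [ -1.    0.   -0.   20.5]
 [  0.    0.   -1.  281.5]
 [  0.    0.    0.    1. ]]
cover_handle 0.75 [307.2 315.4] [623.5  13.3 134.9] [623.9  20.  122. ]
[621.49523047  20.45943386 281.94137543] [-0.14968365 -0.54193394  0.85251055] 30.181214343604122 [-6.96417122e-01  7.17637178e-01 -2.09679958e-04  1.69547655e-04]
```

Request:
carry_out --pt "0 -0.0015 0" --pt "0 -0.0015 0" --pt "0 -0.0015 0" --pt "0 -0.0015 0" --roll '[0,0,0,0]' --claw '[0.015,0.005,0.005,0.005]'

```text
clock: 5.38
position: [622.9, 20.4, 282.2]
ee_rot: [-0.696, 0.718, -0.0, 0.0]
contact_force: [-0.6, 0.5, 3.2]
gripper_width: 8.9
grasp_force: 58.5
```

```bash
cat > kin.py <<'E'
import numpy as np
from scipy.optimize import fsolve
def piv(c): return np.array([150-178*np.cos(c),85+178*np.sin(c)])
def onrod(c,p,f,d=0):  # f forward along rod, d below; s slope below level
    s=p-c; return piv(c)+np.array([-f*np.cos(s)+d*np.sin(s), -f*np.sin(s)-d*np.cos(s)])
def tip(c,p): return onrod(c,p,190.3,13.2)
def handle(c): return np.array([150-145*np.cos(c)+37*np.sin(c),85+145*np.sin(c)+37*np.cos(c)])
def solve(x,z): return fsolve(lambda v: tip(*v)-[x,z],[.65,1.38])
E
python3 - <<'E'
from kin import *
np.set_printoptions(precision=3,suppress=True)
for xh in (-131,-127.5,-124):
    v=solve(xh,56); print(xh,"final c,p",v,"slope",v[1]-v[0]," on plate solve",solve(xh,66), "pre", [tip(v[0]+d,v[1]) for d in (.03,.045,.06,.08)])
for c in (.1,.2,.3,.4,.5,.6,.7,.75,.8,.85,.9): d=handle(c)-handle(0); print(c,"slide y,z",-d/1000)
for c in (.7,.75,.8):print(piv(c),onrod(c,-.35,135))
E
```

```text
-131 final c,p [0.625 1.328] slope 0.7031376570899683  on plate solve [0.664 1.335] pre [array([-131.743,   64.442]), array([-132.02,   68.67]), array([-132.233,   72.902]), array([-132.419,   78.549])]
-127.5 final c,p [0.639 1.357] slope 0.7181321568609595  on plate solve [0.679 1.364] pre [array([-128.245,   64.337]), array([-128.524,   68.513]), array([-128.74 ,   72.692]), array([-128.93 ,   78.269])]
-124 final c,p [0.653 1.386] slope 0.732908919403289  on plate solve [0.693 1.393] pre [array([-124.747,   64.232]), array([-125.027,   68.355]), array([-125.246,   72.482]), array([-125.441,   77.989])]
0.1 slide y,z [-0.004 -0.014]
0.2 slide y,z [-0.01  -0.028]
0.3 slide y,z [-0.017 -0.041]
0.4 slide y,z [-0.026 -0.054]
0.5 slide y,z [-0.035 -0.065]
0.6 slide y,z [-0.046 -0.075]
0.7 slide y,z [-0.058 -0.085]
0.75 slide y,z [-0.064 -0.089]
0.8 slide y,z [-0.071 -0.093]
0.85 slide y,z [-0.077 -0.096]
0.9 slide y,z [-0.084 -0.1  ]
[ 13.858 199.671] [-53.314 316.773]
[ 19.759 206.332] [-41.476 326.645]
[ 25.986 212.689] [-29.16  335.913]
```

Request:
carry_out --pt "0 -0.002 -0.007" --pt "0 -0.004 -0.014" --pt "0 -0.007 -0.021" --pt "0 -0.01 -0.028" --pt "0 -0.0135 -0.035" --pt "0 -0.017 -0.041" --pt "0 -0.021 -0.048" --pt "0 -0.026 -0.054" --roll '[0,0,0,0,0,0,0,0]' --claw '[0.005,0.005,0.005,0.005,0.005,0.005,0.005,0.005]'

```text
clock: 6.38
position: [649.3, 19.5, 333.7]
ee_rot: [-0.696, 0.718, 0.001, -0.0]
contact_force: [6.7, -0.6, -15.3]
gripper_width: 9.1
grasp_force: 58.1
```

Request:
carry_out --pt "0 -0.0055 -0.005" --pt "0 -0.0105 -0.01" --pt "0 -0.0155 -0.0155" --pt "0 -0.0215 -0.0205" --pt "0 -0.0275 -0.0255" --pt "0 -0.033 -0.029" --pt "0 -0.038 -0.033" --pt "0 -0.038 -0.033" --roll '[0,0,0,0,0,0,0,0]' --claw '[0.005,0.005,0.005,0.005,0.005,0.005,0.005,0.005]'

```text
clock: 7.38
position: [687.0, 18.4, 368.8]
ee_rot: [-0.696, 0.718, 0.0, -0.0]
contact_force: [-0.4, 0.4, -11.3]
gripper_width: 9.1
grasp_force: 58.5
```

Request:
carry_out --pt "0 0 0" --pt "0 0 0" --pt "0 0 -0.03" --pt "0 0 -0.07" --pt "-0.03 0.01 -0.11" --pt "-0.06 0.02 -0.11" --pt "-0.09 0.032 -0.11" --pt "-0.114 0.032 -0.11" --roll '[0,0,0,0,0,0,0,0]' --claw '[0.04,0.06,0.06,0.06,0.06,0.03,0.0,0.0]'

```text
clock: 8.38
position: [657.7, 134.3, 481.8]
ee_rot: [-0.697, 0.717, -0.001, 0.002]
contact_force: [-0.2, -0.4, 0.6]
gripper_width: 5.7
grasp_force: 0.0
```

```bash
python3 - <<'E'
from h import *
np.set_printoptions(precision=1,suppress=True)
print(read_state()["position"],read_state()["gripper_width"],read_state()["ee_rot"])
p,W=cam("scene"); save(p,"s2.png")
for t in ("cover_handle","prop_pivot","prop_ball","prop_tip"):
    for r in place_of(p,t)[:1]: print(t,round(r["conf"],2),np.array(r["at"]),pt(p,W,r["at"]))
E
```

```text
[657.7 134.3 481.8] 5.7010193775623685 [-0.7  0.7 -0.   0. ]
cover_handle 0.82 [275.2 208.7] [687.8  14.4 219.5]
prop_pivot 0.74 [329.3 233. ] [643.4 125.6 213.2]
prop_ball 0.89 [368.3 165.7] [571.  134.5 330.8]
prop_tip 0.91 [388.1 141.7] [530.  133.7 362.6]
```

View pics/s2.png

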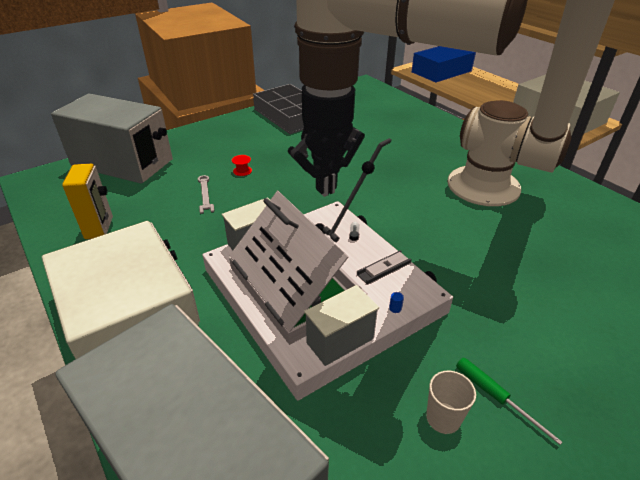

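```bash
python3 - <<'E'
from kin import *
np.set_printoptions(precision=3,suppress=True)
c=.725; w=13; T0=np.array([657.7,481.8])
for a in (1.3,1.1,.95,.8,.65,.5,.35,.2,.05,-.1,-.2,-.3,-.4,-.5,-.55,-.6):
    r=100; k=np.clip(a/.3,-1,1)
    P=piv(c)+[-r*np.cos(a)+4*np.sin(a),r*np.sin(a)+4*np.cos(a)]
    if abs(a)<.3: P[1]+= w*abs(np.tan(a))*(1-abs(k))
    xw=618.5+2+P[0]+w*k; zt=P[1]+173
    print(a,"p",c-a,"slide y,z",-(xw-T0[0])/1000,-(zt-T0[1])/1000,"tipz",zt-173)
E
```

```text
1.3 p -0.5750000000000001 slide y,z 0.030328547230767413 0.008336077349706159 tipz 300.46392265029385
1.1 p -0.3750000000000001 slide y,z 0.04922767981228947 0.014826770714077895 tipz 293.9732292859221
0.95 p -0.22499999999999998 slide y,z 0.06234754403720831 0.02209360836913089 tipz 286.7063916308691
0.8 p -0.07500000000000007 slide y,z 0.07423414368109593 0.031239455278582854 tipz 277.56054472141716
0.65 p 0.07499999999999996 slide y,z 0.08462053134193889 0.04205891543812362 tipz 266.7410845618764
0.5 p 0.22499999999999998 slide y,z 0.09327345114459785 0.054309007097942015 tipz 254.490992902058
0.35 p 0.375 slide y,z 0.0999985771648935 0.06771461960898915 tipz 241.08538039101086
0.2 p 0.5249999999999999 slide y,z 0.10897821090425475 0.08109628166118177 tipz 227.70371833881825
0.05 p 0.6749999999999999 slide y,z 0.11794133980572474 0.09622685472987438 tipz 212.57314527012562
-0.1 p 0.825 slide y,z 0.12466598063770072 0.1108956490514206 tipz 197.9043509485794
-0.2 p 0.925 slide y,z 0.12790089888394846 0.12083014782019404 tipz 187.96985217980597
-0.3 p 1.025 slide y,z 0.1301486268491834 0.1314925659155553 tipz 177.3074340844447
-0.4 p 1.125 slide y,z 0.1270966698795005 0.14101948146077728 tipz 167.78051853922273
-0.5 p 1.225 slide y,z 0.12310885545343149 0.15019411481878256 tipz 158.60588518121745
-0.55 p 1.275 slide y,z 0.12077609823165063 0.15462051601075166 tipz 154.17948398924835
-0.6 p 1.325 slide y,z 0.11822502849452542 0.1589247960857886 tipz 149.8752039142114
```

Request:
carry_out --pt "0 0.025 0.006" --pt "0 0.049 0.0148" --pt "0 0.0623 0.022" --pt "0 0.0742 0.0312" --pt "0 0.0846 0.042" --pt "0 0.0933 0.0543" --pt "0 0.1 0.0677" --pt "0 0.109 0.0811" --roll '[0,0,0,0,0,0,0,0]' --claw '[0.0,0.0,0.0,0.0,0.0,0.0,0.0,0.0]'

```text
clock: 9.62
position: [549.4, 136.0, 397.1]
ee_rot: [-0.696, 0.718, -0.0, 0.0]
contact_force: [0.8, -0.1, 0.3]
gripper_width: 0.1
grasp_force: 0.1
```

```bash
cat > sc.py <<'E'
from h import *
np.set_printoptions(precision=1,suppress=True)
s=read_state();print(s["position"],s["contact_force"])
for n in ("scene","top"):
  p,W=cam(n)
  for t in ("cover_handle","prop_pivot","prop_ball","prop_tip"):
    for r in place_of(p,t)[:1]: print(n,t,round(r["conf"],2),np.array(r["at"]),pt(p,W,r["at"]))
E
python3 sc.py
```

```text
[549.4 136.  397.1] [ 0.8 -0.1  0.3]
scene cover_handle 0.71 [276.4 210.4] [688.4  19.7 219. ]
scene prop_pivot 0.62 [329.9 233.9] [643.3 127.3 212.2]
scene prop_ball 0.62 [393.1 202.5] [505.9 140.  231.8]
scene prop_tip 0.84 [410.7 197.2] [455.3 136.5 221.7]
top cover_handle 0.67 [321.5 171.8] [683.2  20.6 214. ]
top prop_pivot 0.49 [271.1 189.9] [645.2 122.4 205.3]
top prop_ball 0.62 [266.1 257.8] [505.9 124.4 229.6]
top prop_tip 0.57 [264.  287.5] [441.8 148.6  54.8]
```

Works: the rod is following. I'll continue down to prop ≈ 1.22 and check there.

Request:
carry_out --pt "0 0.009 0.0151" --pt "0 0.0157 0.0298" --pt "0 0.019 0.0397" --pt "0 0.0212 0.0504" --pt "0 0.0181 0.06" --pt "0 0.0141 0.0691" --pt "0 0.0141 0.0691" --roll '[0,0,0,0,0,0,0]' --claw '[0.0,0.0,0.0,0.0,0.0,0.0,0.0]'

```text
clock: 11.0
position: [535.5, 137.0, 327.5]
ee_rot: [-0.696, 0.718, 0.0, -0.001]
contact_force: [1.2, 0.5, 0.5]
gripper_width: -0.3
grasp_force: 0.0
```

```bash
python3 sc.py; python3 look.py w4.png prop_ball prop_tip rail
```

```text
[535.5 137.  327.5] [1.2 0.5 0.5]
scene cover_handle 0.72 [275.5 210.3] [689.9  18.9 219.4]
scene prop_pivot 0.73 [389.2 251.1] [452.3  96.4  53.1]
scene prop_ball 0.54 [378.6 239.5] [538.3 145.3 161. ]
scene prop_tip 0.74 [390.4 248.4] [488.3 132.4 104.3]
top cover_handle 0.6 [323.7 166.7] [712.4  16.3 139.7]
top prop_pivot 0.63 [267.8 192.4] [638.9 128.3 210.3]
top prop_ball 0.66 [272.3 250.5] [516.  102.6 320.1]
top prop_tip 0.65 [270.2 267.9] [487.5 128.6 117. ]
[[ -0.   -1.    0.  535.2]
 [ -1.    0.    0.  137.1]
 [ -0.   -0.   -1.  328.7]
 [  0.    0.    0.    1. ]]
prop_ball 0.95 [337.5 271.8] [525.  126.7 149.3] 
prop_tip 0.93 [401.  248.5] [488.6 128.4 112.4] 
rail 0.89 [362.8 229.6] [502.7 130.   61.7] [501.2 132.9  50. ]
```

View pics/w4.png

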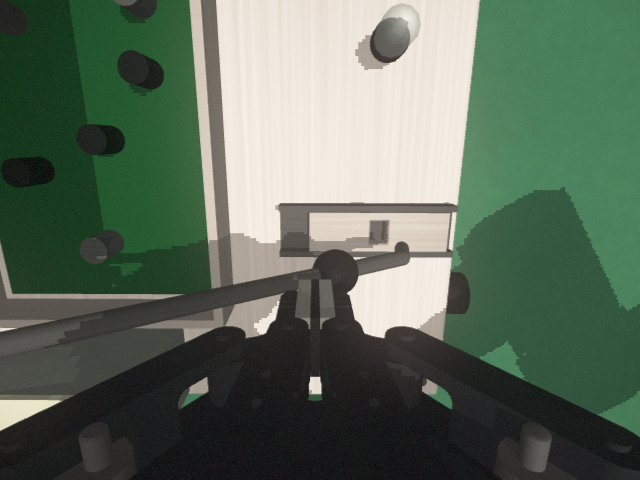

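The hole is at (379,231), the foot at (402,250) above and ahead of it, and the ball at (337,272) by the closed fingertips. I'll swing a little more.

Request:
carry_out --pt "0 -0.002 0.0035" --pt "0 -0.004 0.0065" --pt "0 -0.004 0.0065" --roll '[0,0,0]' --claw '[0.0,0.0,0.0]'

```text
clock: 12.08
position: [539.3, 136.9, 321.5]
ee_rot: [-0.696, 0.718, 0.0, -0.0]
contact_force: [0.2, -1.2, 0.2]
gripper_width: 0.0
grasp_force: 0.0
```

```bash
python3 look.py w5.png prop_ball prop_tip rail; python3 - <<'E'
from h import *
p,W=cam("wrist")
cv2.imwrite("pics/c5.png",cv2.resize(p["img"][180:300,260:420],(800,600),interpolation=cv2.INTER_NEAREST)[...,::-1])
E
```

```text
[[ -0.   -1.   -0.  539.3]
 [ -1.    0.   -0.  136.9]
 [  0.    0.   -1.  321.6]
 [  0.    0.    0.    1. ]]
prop_ball 0.79 [333.9 273. ] [530.5 126.8 142.4] 
prop_tip 0.58 [397.5 247.5] [494.3 127.6 104.8] 
rail 0.69 [374.2 231. ] [500.  128.9  62.1] [498.1 132.   50. ]
```

View pics/c5.png

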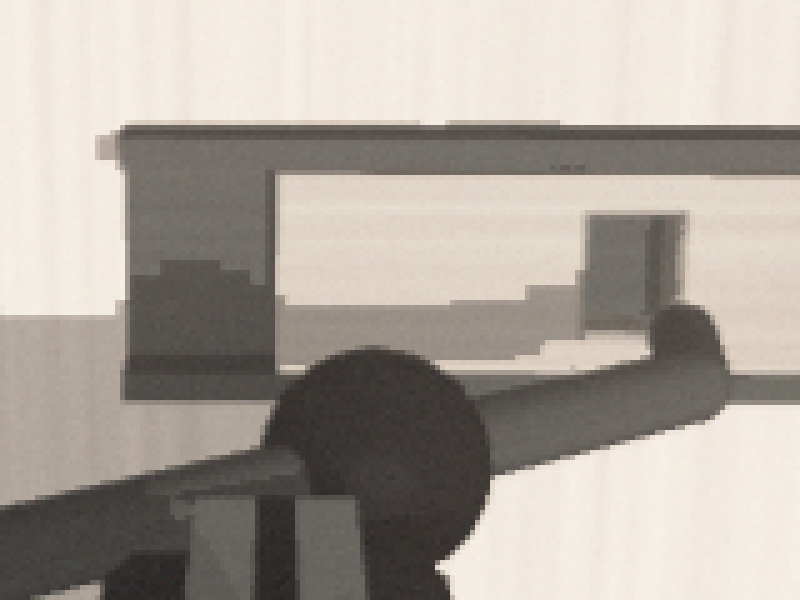

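The foot's end is at about (397,246) and the hole centre at about (387,234), the foot still above the plate.

```bash
python3 - <<'E'
from h import *
np.set_printoptions(precision=1,suppress=True)
p,W=cam("wrist")
print("hole",atz(p,W,(387,234.2),62),atz(p,W,(376.6,234.2),62),atz(p,W,(397.4,234.2),62))
for a in ((397,246),(397,244),(397,243),(398,254),(385,257),(360,264)): print(a,pt(p,W,a,0))
for z in (80,85,90,95): print(z,atz(p,W,(397,246.4),z))
print(pt(p,W,(300,275),0),pt(p,W,(265,285),0))
E
```

```text
hole [491.6 131.7  62. ] [498.5 131.5  62. ] [484.8 131.9  62. ]
(397, 246) [493.8 128.  101.5]
(397, 244) [493.2 127.7  98.8]
(397, 243) [492.4 128.1  95.3]
(398, 254) [495.9 128.7 113.6]
(385, 257) [503.1 129.2 116.4]
(360, 264) [nan nan nan]
80 [488.9 134.8  80. ]
85 [490.  133.3  85. ]
90 [491.2 131.8  90. ]
95 [492.3 130.2  95. ]
[545.4 126.4 145.6] [559.1 126.4 155.9]
```

Request:
carry_out --pt "0 -0.0006 0.001" --pt "0 -0.0006 0.001" --pt "0 0 -0.03" --pt "0 0 -0.08" --pt "0.01 -0.02 -0.13" --pt "0.04 -0.06 -0.158" --pt "0.08 -0.1 -0.158" --pt "0.114 -0.15 -0.158" --roll '[0,0,0,0,0,0,0,0]' --claw '[0.0,0.0,0.0,0.0,0.02,0.05,0.065,0.065]'

```text
clock: 13.38
position: [686.3, 17.3, 481.3]
ee_rot: [-0.697, 0.718, -0.0, 0.001]
contact_force: [0.9, 0.1, -0.5]
gripper_width: 65.1
grasp_force: 0.0
```

```bash
python3 sc.py; python3 look.py w6.png cover_handle
```

```text
[686.3  17.3 481.3] [ 0.9  0.1 -0.5]
scene prop_pivot 0.76 [331.7 231.7] [637.4 124.8 212.9]
scene prop_ball 0.58 [377.9 243.8] [531.3 137.7 141.4]
scene prop_tip 0.86 [389.8 252.6] [490.4 134.2  95.1]
top cover_handle 0.56 [323.3 168.7] [639.6  17.4 418.4]
top prop_pivot 0.88 [271.2 192.9] [638.  121.3 210.6]
top prop_ball 0.82 [272.4 247.7] [531.  122.8 140. ]
top prop_tip 0.71 [272.3 268.4] [487.  130.1  61.2]
[[ -0.   -1.    0.  685. ]
 [ -1.    0.    0.   19.2]
 [ -0.   -0.   -1.  481. ]
 [  0.    0.    0.    1. ]]
cover_handle 0.7 [312.4 233.8] [686.9  13.4 217. ] [688.5  38.1 122. ]
```

Request:
carry_out --pt "0 -0.002 0.04" --pt "0 -0.002 0.08" --pt "0 -0.002 0.1" --pt "0 -0.002 0.112" --pt "0 -0.002 0.112" --pt "0 -0.002 0.112" --pt "0 -0.002 0.112" --pt "0 -0.002 0.112" --roll '[0,0,0,0,0,0,0,0]' --claw '[0.065,0.065,0.065,0.05,0.03,0.015,0.005,0.005]'

```text
clock: 14.98
position: [687.3, 18.5, 369.7]
ee_rot: [-0.696, 0.718, -0.0, 0.0]
contact_force: [-5.2, 1.2, 6.2]
gripper_width: 8.9
grasp_force: 58.7
```

Request:
carry_out --pt "0 0.0012 0.0008" --pt "0 0.0025 0.0016" --pt "0 0.0037 0.0025" --pt "0 0.005 0.0033" --pt "0 0.0062 0.0042" --pt "0 0.0074 0.0051" --pt "0 0.0074 0.0051" --roll '[0,0,0,0,0,0,0]' --claw '[0.005,0.005,0.005,0.005,0.005,0.005,0.005]'

```text
clock: 15.85
position: [681.2, 18.6, 366.5]
ee_rot: [-0.697, 0.717, -0.003, 0.003]
contact_force: [-1.4, 0.9, 7.1]
gripper_width: 8.9
grasp_force: 59.0
```

```bash
python3 sc.py; python3 - <<'E'
from h import *
q,_=cam("scene"); p,_=cam("wrist")
a=cv2.resize(q["img"][200:300,300:440],(560,400),interpolation=cv2.INTER_NEAREST)
cv2.imwrite("pics/c7.png",a[...,::-1])
save(p,"w7.png")
E
```

```text
[681.2  18.6 366.5] [-1.4  0.9  7.1]
scene cover_handle 0.76 [278.7 208.5] [687.8  27.7 227.9]
scene prop_pivot 0.56 [332.8 234.9] [637.9 128.8 208.4]
scene prop_ball 0.79 [378.3 247.6] [530.5 139.1 132.2]
scene prop_tip 0.79 [387.3 259.6] [483.7 123.5  64.1]
top cover_handle 0.89 [323.5 174.2] [645.5  16.7 355.5]
top prop_pivot 0.65 [269.5 192.5] [640.  125.6 203.8]
top prop_ball 0.9 [270.9 248. ] [530.7 126.9 132.6]
top prop_tip 0.71 [274.6 267.6] [489.  124.9  59.9]
```

View pics/c7.png

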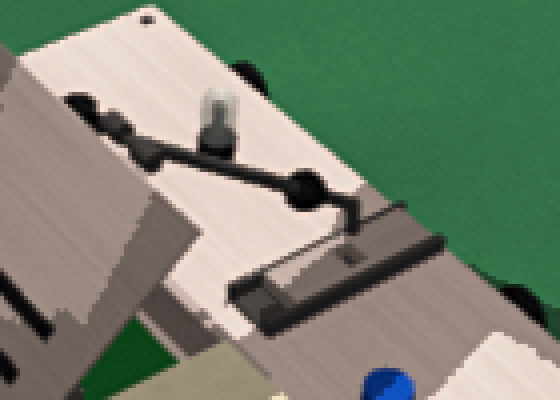

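The foot's end (crop 353,232) hangs directly above the hole (crop 349,255), about 10 mm over the plate. I'll keep lowering.

Request:
carry_out --pt "0 0.0012 0.0009" --pt "0 0.0024 0.0018" --pt "0 0.0036 0.0027" --pt "0 0.0048 0.0036" --pt "0 0.006 0.0045" --pt "0 0.0072 0.0054" --pt "0 0.0072 0.0054" --roll '[0,0,0,0,0,0,0]' --claw '[0.005,0.005,0.005,0.005,0.005,0.005,0.005]'

```text
clock: 17.32
position: [674.5, 18.8, 361.9]
ee_rot: [-0.697, 0.717, -0.004, 0.004]
contact_force: [-0.3, -0.9, 9.5]
gripper_width: 9.4
grasp_force: 59.2
```

```bash
python3 sc.py; python3 - <<'E'
from h import *
q,_=cam("scene")
a=cv2.resize(q["img"][220:280,345:425],(800,600),interpolation=cv2.INTER_CUBIC)
cv2.imwrite("pics/c8.png",a[...,::-1])
E
```

```text
[674.5  18.8 361.9] [-0.3 -0.9  9.5]
scene cover_handle 0.83 [280.4 211.4] [685.8  29.8 221.6]
scene prop_pivot 0.53 [337.5 234.3] [508.6 -18.9  51.2]
scene prop_ball 0.72 [357.2 238.6] [484.8  23.8  55.7]
scene prop_tip 0.85 [386.3 261.4] [496.2 133.1  72.5]
top cover_handle 0.74 [324.1 175.4] [633.9  15.8 397.4]
top prop_pivot 0.84 [270.7 196.1] [635.1 124.6 189.8]
top prop_ball 0.5 [272. 252.] [522.6 125.7 118.4]
top prop_tip 0.67 [350.7 251.1] [531.9 -51.7  69. ]
```

View pics/c8.png

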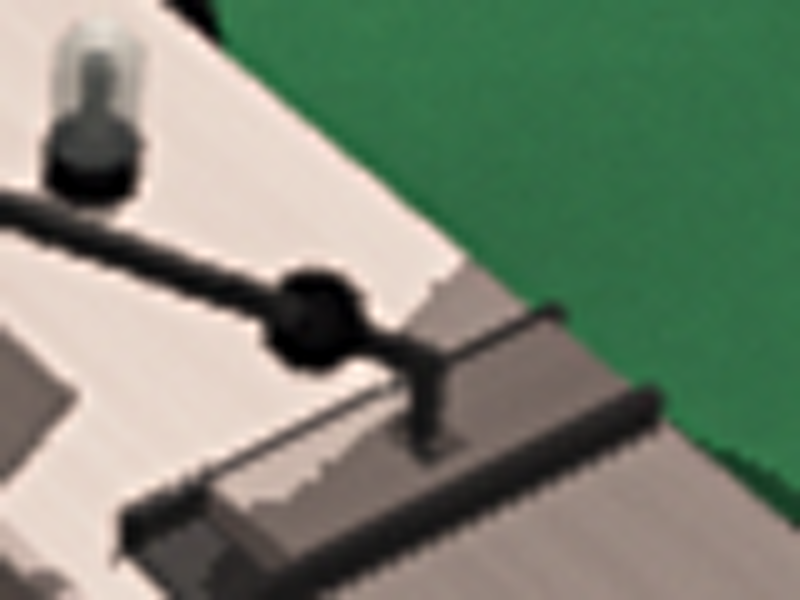

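The foot is entering the hole: its end is at (427,450) in the crop, inside the dark slot, with the ball 14 mm lower. I've used up the picture views, so from here I'll go by numbers.

Request:
carry_out --pt "0 0.0012 0.0009" --pt "0 0.0024 0.0019" --pt "0 0.0024 0.0019" --roll '[0,0,0]' --claw '[0.005,0.005,0.005]'

```text
clock: 18.25
position: [672.2, 18.9, 360.3]
ee_rot: [-0.697, 0.717, -0.004, 0.004]
contact_force: [-0.6, -0.1, 9.1]
gripper_width: 9.0
grasp_force: 59.2
```

```bash
cat > ball.py <<'E'
from h import *
np.set_printoptions(precision=1,suppress=True)
s=read_state();print(s["position"],s["contact_force"],s["gripper_width"])
for n in ("scene","top","wrist"):
  p,W=cam(n)
  for t in ("prop_ball","prop_tip","prop_pivot"):
    for r in recognise(p,t)[:1] if t=="prop_ball" else []:
      print(n,"rec",round(r["conf"],2),pt(p,W,r["at"],2))
    for r in place_of(p,t)[:1]: print(n,t,round(r["conf"],2),np.array(r["at"]),pt(p,W,r["at"]))
# ball top from depth cloud: points near the rod plane (dark ball), top camera and scene
for n in ("scene","top"):
  p,W=cam(n); z=p["z_map"]; v,u=np.mgrid[0:480,0:640]; K=np.array(p["mtx"])
  P=np.stack([(u-K[0,2])/K[0,0]*z,-(v-K[1,2])/K[1,1]*z,-z],-1)@W[:3,:3].T+W[:3,3]
  m=(z>0)&(abs(P[...,1]-132)<16)&(P[...,0]>465)&(P[...,0]<660)&(P[...,2]>72)&(P[...,2]<230)
  dark=p["img"].max(-1)<60
  Q=P[m&dark]; print(n,"dark pts",len(Q),np.round(np.median(Q,0),1) if len(Q) else "")
  Q=P[m]
  for a in range(470,640,10):
    k=Q[(Q[:,0]>=a)&(Q[:,0]<a+10)]
    if len(k)>2: print((a+5,int(np.percentile(k[:,2],90)),len(k)),end=" ")
  print()
E
python3 ball.py
```

```text
[672.2  18.9 360.3] [-0.6 -0.1  9.1] 9.000993263307922
scene rec 0.62 [528.5 134.2 117.1]
scene prop_ball 0.66 [378.  253.9] [528.1 137.9 113.4]
scene prop_tip 0.5 [387.1 265.8] [496.2 137.   62.9]
scene prop_pivot 0.77 [334.8 237.7] [631.1 126.3 196.9]
top rec 0.68 [543.3 125.2 121.7]
top prop_ball 0.83 [273.6 253.6] [519.6 123.2 108.3]
top prop_tip 0.83 [271.2 268.4] [486.9 133.4  54.6]
top prop_pivot 0.67 [269.6 199.7] [626.5 125.8 196. ]
wrist rec 0.92 [502.1 128.   82. ]
wrist prop_ball 0.7 [527.7 390.3] [625.2   8.  260. ]
wrist prop_tip 0.59 [537.3 355.4] [496.1 128.6  67.6]
scene dark pts 238 [555.8 133.1 135.4]
(495, 87, 18) (505, 96, 14) (515, 112, 8) (525, 118, 41) (535, 119, 46) (545, 132, 15) (555, 138, 14) (565, 147, 19) (575, 155, 15) (585, 165, 19) (595, 171, 48) (605, 178, 70) (615, 189, 7) (625, 203, 37) (635, 201, 98) 
top dark pts 306 [567.7 128.2 146.5]
(495, 87, 17) (505, 95, 17) (515, 112, 18) (525, 118, 44) (535, 121, 25) (545, 128, 16) (555, 137, 20) (565, 147, 20) (575, 155, 20) (585, 164, 19) (595, 172, 42) (605, 181, 26) (615, 188, 18) (625, 200, 55) (635, 198, 55)
```

Request:
carry_out --pt "0 0.0012 0.0009" --pt "0 0.0024 0.0019" --pt "0 0.0036 0.0029" --pt "0 0.0036 0.0029" --roll '[0,0,0,0]' --claw '[0.005,0.005,0.005,0.005]'

```text
clock: 19.6
position: [668.9, 19.0, 357.2]
ee_rot: [-0.697, 0.717, -0.004, 0.004]
contact_force: [2.3, -0.1, 8.6]
gripper_width: 8.9
grasp_force: 60.3
```

```bash
cat > rod.py <<'E'
from h import *
np.set_printoptions(precision=1,suppress=True)
s=read_state();print(s["position"],s["contact_force"],s["gripper_width"],s["clock"])
for n in ("scene","top"):
  p,W=cam(n); z=p["z_map"]; v,u=np.mgrid[0:480,0:640]; K=np.array(p["mtx"])
  P=np.stack([(u-K[0,2])/K[0,0]*z,-(v-K[1,2])/K[1,1]*z,-z],-1)@W[:3,:3].T+W[:3,3]
  m=(z>0)&(abs(P[...,1]-132)<16)&(P[...,0]>465)&(P[...,0]<660)&(P[...,2]>66)&(P[...,2]<230); Q=P[m]
  L=[]
  for a in range(485,640,10):
    k=Q[(Q[:,0]>=a)&(Q[:,0]<a+10)]
    if len(k)>2:
      zz=np.percentile(k[:,2],90); print((a+5,int(zz)),end=" ")
      if a+5 in (500,510,550,560,570,580,590): L.append((a+5,zz))
  L=np.array(L); f=np.polyfit(L[:,0],L[:,1],1); print("\n",n,"slope",np.arctan(f[0]),"rod top z at 555",np.polyval(f,555))
  e=P[(z>0)&(abs(P[...,1]-132)<14)&(P[...,0]>470)&(P[...,0]<520)&(P[...,2]>67)]; print("front end x",np.percentile(e[:,0],3))
E
python3 rod.py
```

```text
[668.9  19.  357.2] [ 2.3 -0.1  8.6] 8.911700832027462 19.6
(490, 78) (500, 89) (510, 93) (520, 114) (530, 115) (540, 123) (550, 132) (560, 142) (570, 151) (580, 159) (590, 166) (600, 170) (610, 184) (620, 197) (630, 198) (640, 188) 
 scene slope 0.7326797195820867 rod top z at 555 136.9929784678892
front end x 481.4554118239116
(490, 81) (500, 89) (510, 102) (520, 114) (530, 113) (540, 123) (550, 132) (560, 141) (570, 150) (580, 159) (590, 168) (600, 172) (610, 184) (620, 195) (630, 196) (640, 186) 
 top slope 0.7050437702507 rod top z at 555 138.08114171725606
front end x 471.4686474978157
```

```bash
cat > fit.py <<'E'
from h import *; from kin import *
from scipy.optimize import least_squares
np.set_printoptions(precision=1,suppress=True)
Qs=[]
for n in ("scene","top","scene","top"):
  p,W=cam(n); z=p["z_map"]; v,u=np.mgrid[0:480,0:640]; K=np.array(p["mtx"])
  P=np.stack([(u-K[0,2])/K[0,0]*z,-(v-K[1,2])/K[1,1]*z,-z],-1)@W[:3,:3].T+W[:3,3]
  m=(z>0)&(abs(P[...,1]-132)<9)&(P[...,0]>460)&(P[...,0]<598)&(P[...,2]>66.5)&(P[...,2]<185); Q=P[m]
  e=Q[(Q[:,0]<506)]; print(n,len(e),"end pts x,z:",e[np.argsort(e[:,0])][::3,[0,2]].round(0).astype(int).tolist() if len(e)<60 else np.percentile(e[:,0],[2,10,25]))
  k=Q[((Q[:,0]>545)|(Q[:,0]<512))&(Q[:,2]>(Q[:,0]-500)*.5+60)]; Qs.append(k)
  r=least_squares(lambda a:k[:,2]-(a[0]+a[1]*(k[:,0]-555)),[135,.85],loss="soft_l1",f_scale=2).x
  print(n,len(k),"visible z at 555",r[0],"slope %.3f"%np.arctan(r[1]))
E
python3 fit.py
```

```text
scene 42 end pts x,z: [[461, 67], [471, 67], [478, 67], [490, 72], [491, 76], [493, 75], [493, 71], [494, 70], [495, 69], [496, 83], [500, 83], [501, 86], [503, 92], [504, 90]]
scene 143 visible z at 555 132.65056127435804 slope 0.723
top 36 end pts x,z: [[462, 67], [488, 73], [490, 79], [492, 79], [494, 82], [495, 78], [497, 83], [499, 87], [501, 88], [502, 67], [504, 88], [506, 92]]
top 144 visible z at 555 132.85400508913705 slope 0.709
scene 37 end pts x,z: [[465, 67], [473, 67], [491, 73], [492, 69], [492, 73], [493, 69], [494, 79], [495, 69], [497, 81], [499, 82], [501, 67], [502, 91], [504, 83]]
scene 134 visible z at 555 132.72385117644876 slope 0.719
top 34 end pts x,z: [[488, 77], [490, 79], [492, 80], [492, 77], [495, 81], [497, 80], [499, 84], [499, 82], [501, 87], [503, 91], [506, 89], [506, 86]]
top 144 visible z at 555 132.88422077109092 slope 0.717
```

Slope 0.717 and the bend at x≈490, z≈79 match the fully seated geometry (0.718, z≈79). I'll release the handle and retreat straight up.

Request:
carry_out --pt "0 0 0" --pt "0 0 0" --pt "0 0 0" --pt "0 0 -0.02" --pt "0 0 -0.05" --pt "0 0 -0.09" --pt "0 0 -0.12" --pt "0 0 -0.12" --roll '[0,0,0,0,0,0,0,0]' --claw '[0.03,0.06,0.065,0.065,0.065,0.065,0.065,0.065]'

```text
clock: 20.9
position: [667.0, 19.0, 475.4]
ee_rot: [-0.696, 0.718, -0.001, 0.002]
contact_force: [-0.5, 0.1, -0.1]
gripper_width: 65.1
grasp_force: 0.0
```

```bash
python3 fit.py; python3 sc.py
```

```text
scene 37 end pts x,z: [[463, 67], [490, 72], [491, 76], [493, 83], [494, 69], [494, 72], [494, 80], [496, 85], [498, 82], [500, 88], [503, 83], [505, 90], [506, 88]]
scene 134 visible z at 555 132.6359985397033 slope 0.724
top 35 end pts x,z: [[476, 67], [490, 77], [490, 73], [492, 76], [494, 81], [497, 82], [497, 83], [499, 83], [501, 87], [503, 93], [504, 88], [506, 89]]
top 145 visible z at 555 132.9725362811345 slope 0.714
scene 40 end pts x,z: [[470, 67], [479, 67], [490, 69], [490, 67], [492, 75], [493, 68], [493, 67], [494, 73], [497, 78], [498, 88], [500, 82], [502, 91], [503, 87], [504, 91]]
scene 138 visible z at 555 132.64720403695762 slope 0.724
top 36 end pts x,z: [[460, 68], [488, 75], [490, 77], [492, 80], [494, 78], [495, 79], [497, 83], [499, 82], [501, 86], [501, 83], [504, 88], [506, 88]]
top 145 visible z at 555 132.73752434827452 slope 0.711
[667.   19.1 470.7] [ 0.1 -0.5 -0.9]
scene cover_handle 0.61 [282.6 212.8] [674.3  18.  206.3]
scene prop_pivot 0.49 [339.5 238.4] [625.7 133.3 197.5]
scene prop_ball 0.69 [381.4 254.7] [519.5 139.3 107.8]
scene prop_tip 0.84 [388.1 266.8] [497.1 141.   63.5]
top cover_handle 0.92 [322.1 179.6] [624.5  18.8 408.8]
top prop_pivot 0.82 [268.9 197.4] [633.1 128.8 185.1]
top prop_ball 0.72 [269.7 251.8] [523.3 131.6 111.8]
top prop_tip 0.65 [274.5 268.4] [487.1 125.1  59.2]
```

```bash
python3 - <<'E'
from h import *
for n in ("scene","top"):
  p,W=cam(n); z=p["z_map"]; v,u=np.mgrid[0:480,0:640]; K=np.array(p["mtx"])
  P=np.stack([(u-K[0,2])/K[0,0]*z,-(v-K[1,2])/K[1,1]*z,-z],-1)@W[:3,:3].T+W[:3,3]
  m=(z>0)&(P[...,1]>60)&(P[...,1]<170)&(P[...,0]>640)&(P[...,0]<755); Q=P[m]
  pred=lambda c: 85+2/np.cos(c)+(770-Q[:,0])*np.tan(c)
  best=max(np.arange(.5,.8,.005),key=lambda c:(abs(Q[:,2]-pred(c))<4).sum())
  k=Q[abs(Q[:,2]-pred(best))<5]
  A=np.c_[k[:,0]-700,k[:,1]-115,np.ones(len(k))]; f=np.linalg.lstsq(A,k[:,2],rcond=None)[0]
  c=np.arctan(np.hypot(f[0],f[1])); print(n,len(k),"c %.3f"%c,"hinge x at z=85+: %.1f"%(700-(f[2]-85-2/np.cos(c))/f[0]))
  for s in (.711,.718,.724): print("  tip z above rail", 35+178*np.sin(c)-190.76*np.sin(s+.0693))
E
```

```text
scene 3548 c 0.632 hinge x at z=85+: 772.0
  tip z above rail 5.891603037409055
  tip z above rail 4.945883339687185
  tip z above rail 4.140535302058055
top 1951 c 0.631 hinge x at z=85+: 769.8
  tip z above rail 5.831873666781092
  tip z above rail 4.886153969059222
  tip z above rail 4.080805931430092
```

The cover is at 0.63 rad and the tip about 5–6 mm above the rail origin, so the foot is fully in the hole. The gripper is clear.

```bash
python3 -c "
from bench import *
print(job_done())"
```

```text
the job is handed in; nothing more can be done
None
```

I lifted the cover by its handle, swung the prop rod down and lowered its foot fully into the hole. The rod now holds the cover open at about 0.63 rad with the gripper clear, and the job is handed in (no verdict came back).

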